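# Change the amber solvent bottles of the chromatograph

## Robot

A 7-joint arm with a two-finger parallel gripper is mounted at the origin on the work surface. World frame = base frame: x ahead of the robot, y to its left, z up, the work surface at z = 0. Lengths are in m, angles in degrees, forces in N, time in s.
With the tool pointing down it reaches from about 0.4 to 0.75 m from the base axis. Payload 19.5 kg.
Tool frame: the origin (TCP) lies midway between the tips of the shut fingers; the grasp point (between the pads) lies 19 mm behind it; z points along the fingers, y is the direction in which the jaws open and shut (so a half turn about z gives the same grasp; the last joint's range is limited). The gripper opens to 85 mm and grips with 20 to 120 N. Pads are 22 mm wide; open, the fingers measure 114 mm over their backs; the gripper's body (76 mm by 85 mm) begins 54 mm behind the grasp point. The pads swing forward as they close: fully open they stand 13 mm farther back than shut.
Start: joints at [-70.743, 40.479, -1.581, 85.061, 1.261, 54.483, -4.326], TCP at [0.212, 0.534, 0.231] pointing down, gripper open.
Joint ranges: [-155.06, 155.06], [-18.47, 123.98], [-90, 86.84], [0, 140.48], [-83.41, 263.41], [0, 116], [-161.91, 161.91]. Speed limits (degrees/s): [108.29, 108.29, 147.25, 147.25, 172.46, 172.46, 172.46].

## Interface

Orientations are given as [roll, pitch, yaw] about the fixed x, y, z axes, in that order (R = Rz(yaw) Ry(pitch) Rx(roll)).
In Python, from bench import get_obs, camera, close_job gives the robot as it stands.
- The arm moves only by the tool apply_moves, never from a script. Its argument "deltas" is one flat list of numbers, 7 for each row, row after row: the turn, a rotation vector about the tool's x, y, z in degrees, then the shift along the tool's x, y, z in cm, then the opening, from 0 (shut) to 1 (fully open). A call has 1 to 10 rows; each row is the pose to reach, as a shift and turn from the pose commanded when the call began, along the tool's axes at that moment; what a row does not reach only later rows make up. A row lasts 1/12 s, in which the tool goes at most 41.7 mm and 7.16 degrees, less where a joint would pass 70% of its speed; a pose out of reach is approached as far as the arm can. A call with a gripper value outside its range is refused whole. The fingers move at their own pace and stop on an object; "grip_force" is the grip in N (left out, the last holds). Time passes only in rows, so rows that repeat a pose let the fingers close. It gives the time, the measured TCP pose, the force and the opening at its end, in the units of the state.
- get_obs(): the state, without advancing time (a new reading comes with each control period).
- camera(name): name is "scene" or "top"; returns a dict with "img" (420x560x3 uint8, red, green, blue), "fx", "fy", "cx", "cy" (pixels), "extrinsics" (4x4, takes a point from camera to world coordinates). Camera axes: x right, y down, z forward; pixel columns grow to the right and rows downward; lengths in m; the calibration is good to about 2 mm. A picture is of the moment at which its call begins. There is no depth.
- close_job(): hands the job in, once; it reports no verdict.
The state is a dict: "clock": time; "joint_positions": joint angles; "qvel": joint speeds; "joint_efforts": joint torques, N m; "eef_pos": TCP position; "tcp_rot": TCP orientation; "wrist_force": force on the tool from outside, world axes, zero at the start; "moment": the same for the moment, N m; "width": finger opening in m.
Only numpy, scipy, OpenCV 4.12 (cv2) and the standard library are available. Lean on these libraries where they do the work, as an engineer would, in place of code of your own. Each camera call takes 0.05 s, during which the arm holds its last target. There are 200 camera calls.

## Task

Take the used-up clear bottle with the white cap off the blue dish and stand it in the grey tray, and stand each of the three amber bottles in the middle of the dish that matches its cap's colour. All must end upright on the floor of their dish or tray and let go; set them down without dropping them or knocking any over. Leave the two clear bottles with red and blue caps standing where they are.

Things in the scene. Friction and masses are not known exactly. Their poses are not given: they have to be found in the camera images.
- amber_red_c (a point): Brown (amber) closed glass bottle, 42 mm in diameter (straight-sided from 2 to 50 mm above its foot, then a shoulder) with a red screw cap 31 mm in diameter from 66 mm up; 88 mm tall in all. Point at its centre, 44 mm above its foot; z up along the bottle. White paper label. 0.10 to 0.18 kg. Starts upright on the bench; belongs on the red dish.
- amber_yellow_c (a point): Brown (amber) closed glass bottle, 42 mm in diameter (straight-sided from 2 to 50 mm above its foot, then a shoulder) with a yellow screw cap 31 mm in diameter from 66 mm up; 88 mm tall in all. Point at its centre, 44 mm above its foot; z up along the bottle. White paper label. 0.10 to 0.18 kg. Starts upright on the bench; belongs on the yellow dish.
- amber_blue_c (a point): Brown (amber) closed glass bottle, 42 mm in diameter (straight-sided from 2 to 50 mm above its foot, then a shoulder) with a blue screw cap 31 mm in diameter from 66 mm up; 88 mm tall in all. Point at its centre, 44 mm above its foot; z up along the bottle. White paper label. 0.10 to 0.18 kg. Starts upright on the bench; belongs on the blue dish.
- spent_c (a point): The used-up bottle: clear, colourless closed glass bottle, 42 mm in diameter (straight-sided from 2 to 50 mm above its foot, then a shoulder) with a white screw cap 31 mm in diameter from 66 mm up; 88 mm tall in all. Point at its centre, 44 mm above its foot; z up along the bottle. 0.06 to 0.10 kg. Starts upright on the blue dish and belongs in the grey tray.
- dish_red: Round red plastic dish fixed to the bench: 74 mm across, rim 10 mm high and 5 mm thick (64 mm across inside), floor 4 mm thick. Origin at the centre of its underside on the bench, z up.
- dish_yellow: Round yellow plastic dish fixed to the bench: 74 mm across, rim 10 mm high and 5 mm thick (64 mm across inside), floor 4 mm thick. Origin at the centre of its underside on the bench, z up.
- dish_blue: Round blue plastic dish fixed to the bench: 74 mm across, rim 10 mm high and 5 mm thick (64 mm across inside), floor 4 mm thick. Origin at the centre of its underside on the bench, z up. The used-up clear bottle stands on it at the start.
- tray: Shallow square grey tray fixed to the bench, 110 by 110 mm, walls 15 mm high and 4 mm thick, floor 4 mm thick. Origin at the centre of its underside on the bench, x and y along its sides, z up. Empty at the start.
- clear_red_c (a point): Clear, colourless closed glass bottle, 42 mm in diameter (straight-sided from 2 to 50 mm above its foot, then a shoulder) with a red screw cap 31 mm in diameter from 66 mm up; 88 mm tall in all. Point at its centre, 44 mm above its foot; z up along the bottle. 0.14 kg, upright on the bench. Not part of the job: must stay standing where it is.
- clear_blue_c (a point): Clear, colourless closed glass bottle, 42 mm in diameter (straight-sided from 2 to 50 mm above its foot, then a shoulder) with a blue screw cap 31 mm in diameter from 66 mm up; 88 mm tall in all. Point at its centre, 44 mm above its foot; z up along the bottle. 0.14 kg, upright on the bench. Not part of the job: must stay standing where it is.
Things that resemble listed ones, but are neither listed nor needed, are in the scene too. Of the things that look like the dish_yellow, the middle-sized one is meant. Leave any pink look-alike of the part that bears amber_red_c alone.

How it is judged (in metres and radians):
At the end, for the whole second after the job is handed in: Each amber bottle upright on the floor of its cap-coloured dish, within 13 mm of its centre; the white-capped bottle upright on the tray floor, within 34 mm of its centre along both sides; uprights within 0.08 rad, released, at rest; other two clear bottles upright, within 30 mm of their starts (horizontal distance between amber_red_c and dish_red below 0.013 m and z of amber_red_c in the frame of dish_red below 0.053 m and horizontal distance between amber_yellow_c and dish_yellow below 0.013 m and z of amber_yellow_c in the frame of dish_yellow below 0.053 m and horizontal distance between amber_blue_c and dish_blue below 0.013 m and z of amber_blue_c in the frame of dish_blue below 0.053 m and x of spent_c in the frame of tray between -0.034 and 0.034 m and y of spent_c in the frame of tray between -0.034 and 0.034 m and z of spent_c in the frame of tray below 0.053 m and angle between each of amber_red_c, amber_yellow_c, amber_blue_c, spent_c, clear_red_c, clear_blue_c's own z axis and vertical below 0.08 rad and linear speed of each of amber_red, amber_yellow, amber_blue, spent below 0.02 m/s and distance of each of clear_red_c, clear_blue_c from where it was at the start of the episode below 0.03 m); the robot touches nothing.
It fails at once if a clear bottle with a red or blue cap is pushed more than 30 mm away, lifted or knocked over (distance of any of clear_red_c, clear_blue_c from where it was at the start of the episode above 0.03 m or angle between any of clear_red_c, clear_blue_c's own z axis and vertical above 0.4 rad).
It fails at once if a glass bottle is knocked over (tilted more than 45 degrees) (angle between any of amber_red_c, amber_yellow_c, amber_blue_c, spent_c's own z axis and vertical above 0.785 rad).
It fails at once if a bottle is dropped: it falls freely by more than about 25 mm ((contact force between amber_red and anything else below 0.05 N and linear speed of amber_red above 0.7 m/s) or (contact force between amber_yellow and anything else below 0.05 N and linear speed of amber_yellow above 0.7 m/s) or (contact force between amber_blue and anything else below 0.05 N and linear speed of amber_blue above 0.7 m/s) or (contact force between spent and anything else below 0.05 N and linear speed of spent above 0.7 m/s)).
It also fails if it takes over 93 s, if anything falls off the work surface, if the arm or the gripper's body presses on something with over 40 N, if the wrist force passes 120 N, or if a joint passes its speed limit or range.

## Working session

There is one attempt and no reset: what is moved stays moved. The work goes in short steps, Python scripts to look and compute and a tool call to move; the robot and the scene stay as the last step left them, time stands still between calls to the robot, and variables do not carry over. Pictures are saved under pics/ and viewed, about 12 in all and at most 16, crops included, and the job is handed in when it is done.

Besides the shell and the picture viewer there is one more tool, called after "Call:" in YAML: its name, and indented under it one key for each argument. apply_moves: Moves the arm, as the interface text tells. Its arguments: {"type":"object","properties":{"deltas":{"type":"array","items":{"type":"number"}},"grip_force":{"type":"number"}},"required":["deltas"]}

```bash
mkdir -p pics
python3 - <<'E'
from bench import *
import cv2,numpy as np
o=get_obs();print(o)
for n in("scene","top"):
    c=camera(n);cv2.imwrite(f"pics/{n}0.png",cv2.cvtColor(c["img"],cv2.COLOR_RGB2BGR))
    print(n,c["fx"],c["fy"],c["cx"],c["cy"],np.round(c["extrinsics"],4).tolist())
E
```

```text
{'clock': 0.0, 'joint_positions': array([-70.74482262,  40.51294931,  -1.58543202,  85.0834332 ,
         1.26168482,  54.48170533,  -4.32839136]), 'qvel': array([ 0.0474417 , -0.00052826,  0.0244436 , -0.0931626 ,  0.06623966,
       -0.02747709, -0.00084471]), 'joint_efforts': array([-1.03371425e-03, -8.83213019e+01,  1.23390265e+00, -2.36157006e+01,
        1.67576683e-02,  6.76171141e-03, -3.62922287e-05]), 'eef_pos': array([0.21197293, 0.53422898, 0.23084073]), 'tcp_rot': array([-1.79939260e+02,  8.53042993e-04,  1.58356060e+02]), 'wrist_force': array([ 0.21399715,  0.06310581, -0.16543257]), 'moment': array([ 0.01570183,  0.04046802, -0.00286225]), 'width': 0.08544150421005771}
scene 449.65778986596985 449.65778986596985 271.6102653498859 206.90143342302798 [[-0.1181, 0.5895, -0.7991, 1.3938], [0.993, 0.0776, -0.0895, 0.1497], [0.0093, -0.804, -0.5945, 0.6805], [0.0, 0.0, 0.0, 1.0]]
top 379.1323060031265 379.1323060031265 283.8754986246278 207.71606703042934 [[-0.166, -0.9638, 0.2087, 0.4145], [-0.9861, 0.1624, -0.0347, 0.0506], [-0.0005, -0.2115, -0.9774, 0.8168], [0.0, 0.0, 0.0, 1.0]]
```

View pics/top0.png

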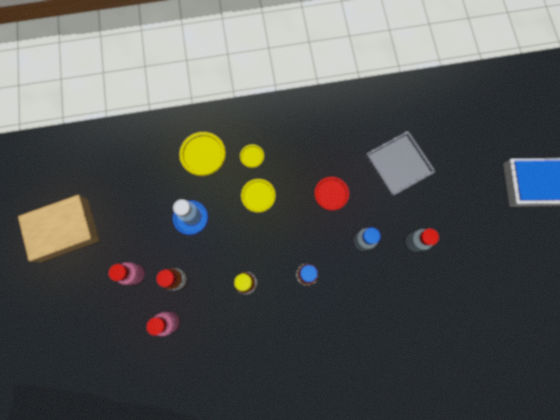

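View pics/scene0.png

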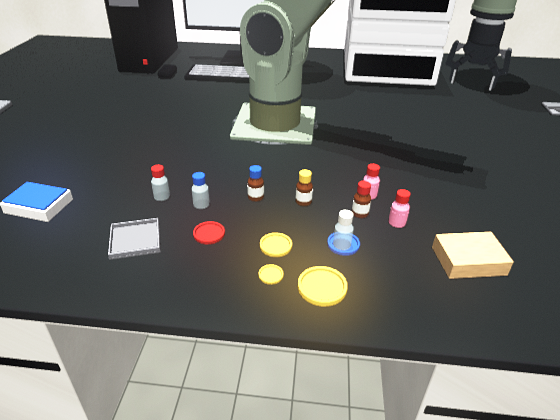

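Top view: amber bottles have caps at red (166,278), yellow (243,283) and blue (308,273). The white cap is at (181,208) on the blue dish (190,217), and the tray is at (401,163). Clear bottles to leave are blue (371,236) and red (429,237). Pink look-alikes are at (118,272) and (155,326). The yellow dishes are large (202,153), middle (258,195) and small (252,156), so the middle-sized one at (258,195) is the one meant.

```bash
cat > h.py <<'E'
from bench import *
import cv2,numpy as np
def cast(c,uv,z):
    E=np.array(c["extrinsics"]);d=E[:3,:3]@[(uv[0]-c["cx"])/c["fx"],(uv[1]-c["cy"])/c["fy"],1]
    return E[:3,3]+d*(z-E[2,3])/d[2]
def masks(img):
    h=cv2.cvtColor(img,cv2.COLOR_RGB2HSV);r=cv2.inRange
    return dict(red=r(h,(0,190,90),(5,255,255))|r(h,(174,190,90),(180,255,255)),yellow=r(h,(22,150,90),(33,255,255)),
      blue=r(h,(100,180,70),(118,255,255)),white=r(h,(0,0,190),(180,40,255)),grey=r(h,(90,0,85),(140,60,170)))
def blobs(c,amin=60):
    out=[]
    for k,m in masks(c["img"]).items():
        for q in cv2.findContours(m,cv2.RETR_EXTERNAL,cv2.CHAIN_APPROX_NONE)[0]:
            a=cv2.contourArea(q)
            if a<amin or a>6000: continue
            q=cv2.convexHull(q);M=cv2.moments(q);u=(M["m10"]/M["m00"],M["m01"]/M["m00"])
            out.append((k,a,u,q))
    return out
E
python3 - <<'E'
from h import *
for n in("top","scene"):
    c=camera(n);print(n)
    for k,a,u,q in blobs(c):
        x,y,w,h=cv2.boundingRect(q)
        if k in("white","grey") and (a>3500): continue
        p=cast(c,u,.077);d=cast(c,u,.005)
        if n=="scene" and u[1]<140 or n=="top" and u[1]<125: continue
        print(k,int(a),np.round(u,1),(w,h),"cap",np.round(p[:2],4),"dish",np.round(d[:2],4))
t=camera("top")["img"];s=camera("scene")["img"]
A=cv2.resize(t[130:350,100:450],None,fx=2.2,fy=2.2,interpolation=3);B=cv2.resize(s[150:310,100:420],(770,385),interpolation=3)
cv2.imwrite("pics/c1.png",cv2.cvtColor(A,4))
E
```

```text
top
red 219 [155.4 325.7] (18, 17) cap [0.3898 0.2988] dish [0.3874 0.323 ]
red 220 [165.6 278.1] (18, 18) cap [0.4739 0.2712] dish [0.4797 0.2926]
red 206 [117.4 272.1] (18, 17) cap [0.5006 0.3615] dish [0.509  0.3917]
red 184 [429.3 236.3] (17, 15) cap [ 0.4684 -0.2479] dish [ 0.4737 -0.2769]
red 825 [331.3 193.1] (34, 33) cap [ 0.5863 -0.0748] dish [ 0.603 -0.087]
yellow 255 [242.7 282. ] (19, 19) cap [0.4421 0.1263] dish [0.4448 0.1336]
yellow 926 [257.7 195.1] (36, 35) cap [0.6069 0.0719] dish [0.6256 0.074 ]
yellow 447 [251.5 155.6] (26, 24) cap [0.6918 0.0717] dish [0.7188 0.0738]
yellow 1597 [202.  153.5] (47, 44) cap [0.7132 0.1717] dish [0.7423 0.1835]
blue 151 [308.1 273. ] (15, 15) cap [ 4.379e-01 -4.000e-04] dish [ 0.4401 -0.0053]
blue 178 [371.6 235.5] (16, 16) cap [ 0.4888 -0.1365] dish [ 0.496  -0.1547]
blue 380 [190.7 218.5] (35, 34) cap [0.5816 0.2103] dish [0.5979 0.2258]
blue 1464 [538.4 179.6] (44, 37) cap [ 0.5442 -0.4945] dish [ 0.5568 -0.5476]
white 147 [181. 207.] (15, 15) cap [0.6081 0.2266] dish [0.627  0.2437]
white 78 [529.2 186.9] (49, 44) cap [ 0.5326 -
[... 1531 characters left out ...]
595 0.2728]
white 115 [304.  195.1] (17, 13) cap [0.5264 0.1287] dish [0.4229 0.1261]
white 484 [ 35.3 205.1] (70, 32) cap [ 0.6453 -0.4695] dish [ 0.556  -0.5434]
white 114 [255.1 190.5] (17, 13) cap [0.5229 0.0122] dish [ 0.419  -0.0042]
white 97 [199.4 188.4] (16, 10) cap [ 0.5313 -0.1207] dish [ 0.4284 -0.153 ]
white 93 [158.6 180.4] (16, 10) cap [ 0.5106 -0.2278] dish [ 0.4053 -0.2728]
grey 196 [136.5 252.1] (53, 16) cap [ 0.7671 -0.1886] dish [ 0.6923 -0.2289]
grey 86 [131.6 223.3] (45, 13) cap [ 0.6804 -0.2314] dish [ 0.5953 -0.2769]
grey 154 [201.  196.8] (18, 26) cap [ 0.5651 -0.1085] dish [ 0.4662 -0.1393]
grey 137 [160.6 189. ] (19, 25) cap [ 0.546  -0.2112] dish [ 0.4449 -0.2542]
```

View pics/c1.png

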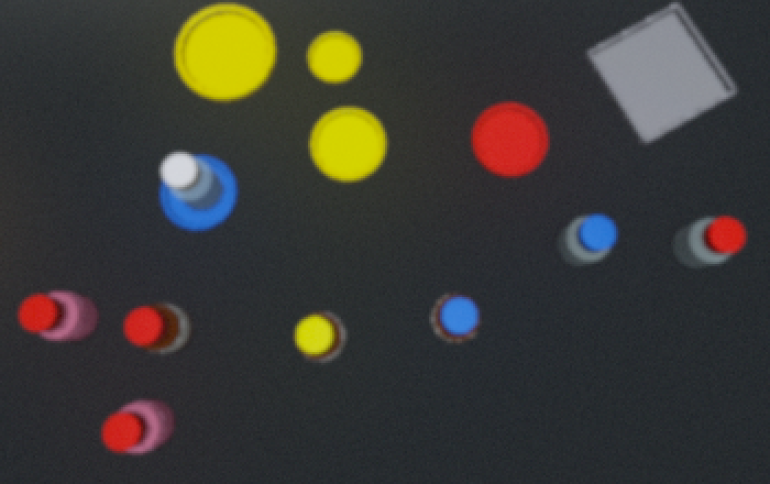

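Crop: the amber red bottle, at crop (145,326), has a brown body and white label. Its two red-capped neighbours, at (38,313) and (122,432), have pink bodies. The middle yellow dish at (348,144) is the same size as the red and blue dishes. Next I'll cross-check against the scene view.

Run:
```python
from h import *
r=cv2.inRange
for n,names in (("scene",dict(ared=(363,187,'r',.077),ayel=(305,176,'y',.077),ablu=(255,172,'b',.077),spent=(346,216,'w',.081),cblue=(199,179,'b',.077),cred=(158,171,'r',.077),dred=(209,232,'r',.005),dyel=(276,244,'y',.005),dblu=(343,243,'b',.005))),
  ("top",dict(ared=(166,278,'r',.077),ayel=(243,282,'y',.077),ablu=(308,273,'b',.077),spent=(181,207,'w',.081),dblu=(192,224,'b',.005),tray=(400,162,'g',.006)))):
    c=camera(n);h=cv2.cvtColor(c["img"],cv2.COLOR_RGB2HSV)
    m=dict(r=r(h,(0,120,70),(8,255,255))|r(h,(172,120,70),(180,255,255)),y=r(h,(14,110,80),(34,255,255)),b=r(h,(100,110,60),(120,255,255)),w=r(h,(0,0,140),(180,60,255)),g=r(h,(0,0,75),(180,60,255)))
    for k,(u,v,col,z) in names.items():
        q=[q for q in cv2.findContours(m[col],cv2.RETR_EXTERNAL,cv2.CHAIN_APPROX_NONE)[0] if cv2.contourArea(q)>30 and cv2.pointPolygonTest(cv2.convexHull(q),(u,v),True)>-4]
        if not q: print(n,k,"none",h[v,u]);continue
        q=cv2.convexHull(max(q,key=cv2.contourArea))
        M=cv2.moments(q);uv=(M["m10"]/M["m00"],M["m01"]/M["m00"]);print(n,k,np.round(uv,1),cv2.boundingRect(q),np.round(cast(c,uv,z)[:2],4))
        if k=="dblu" and len(q)>5: e=cv2.fitEllipse(q);print("  ell",np.round(e[0],1),np.round(e[1],1),np.round(cast(c,e[0],z)[:2],4))
        if k=="tray":
            b=cv2.boxPoints(cv2.minAreaRect(q));print("  corners",[np.round(cast(c,p,.015)[:2],3).tolist() for p in b])
```

```text
scene ared [363.5 188.1] (357, 180, 14, 17) [0.4786 0.2685]
scene ayel [304.8 176. ] (299, 169, 13, 15) [0.4434 0.1256]
scene ablu [255.  171.2] (249, 165, 13, 14) [ 0.4375 -0.0006]
scene spent [344.5 222.2] (334, 209, 20, 26) [0.6225 0.2213]
scene cblue [198.2 178.2] (192, 172, 13, 14) [ 0.4884 -0.1345]
scene cred [157.4 170.6] (151, 164, 14, 14) [ 0.4672 -0.2453]
scene dred [208.5 232.3] (193, 221, 32, 24) [ 0.6044 -0.0867]
scene dyel [275.4 244.4] (259, 232, 34, 26) [0.627  0.0735]
scene dblu [343.6 243.1] (328, 233, 32, 22) [0.6026 0.2274]
  ell [343.5 242.5] [23.4 32.5] [0.6003 0.2272]
top ared [166.  278.2] (156, 269, 21, 20) [0.4736 0.2704]
top ayel [242.8 282.1] (233, 272, 20, 21) [0.4418 0.1261]
top ablu [308.5 272.9] (300, 265, 18, 17) [ 0.4379 -0.0011]
top spent [181.2 207.1] (173, 199, 18, 18) [0.6068 0.2254]
top dblu [190.3 217.9] (172, 200, 37, 36) [0.5992 0.2266]
  ell [189.9 217.5] [35.2 37.3] [0.6004 0.2272]
top tray [400.4 162.6] (367, 131, 68, 65) [ 0.6464 -0.2535]
  corners [[0.679, -0.177], [0.726, -0.286], [0.611, -0.323], [0.567, -0.217]]
```

```bash
cat > d.py <<'E'
import sys
from bench import get_obs
import numpy as np
from scipy.spatial.transform import Rotation as Ro
o=get_obs();R=Ro.from_euler("xyz",o["tcp_rot"],degrees=True);p=o["eef_pos"]
print("t%.2f"%o["clock"],np.round(p,4),np.round(o["tcp_rot"],1),"w%.4f"%o["width"],np.round(o["wrist_force"],1),"q",np.round(o["joint_positions"],0))
for a in sys.argv[1:]:
    t=np.array(eval(a));T=Ro.from_euler("xyz",[180,0,118],degrees=True)
    print(a,"turn",np.round((R.inv()*T).as_rotvec(degrees=True),2),"cm",np.round(R.inv().apply(t-p)*100,2))
E
python3 d.py "(.607,.226,.2)" "(.607,.226,.14)" "(.607,.226,.026)"
```

```text
t0.40 [0.212  0.5344 0.2312] [-180.    -0.   158.4] w0.0853 [-0.8  0.6  0.2] q [-71.  40.  -2.  85.   1.  54.  -4.]
(.607,.226,.2) turn [-1.000e-02  0.000e+00  4.036e+01] cm [-48.09 -14.1    3.12]
(.607,.226,.14) turn [-1.000e-02  0.000e+00  4.036e+01] cm [-48.09 -14.1    9.12]
(.607,.226,.026) turn [-1.000e-02  0.000e+00  4.036e+01] cm [-48.09 -14.09  20.52]
```

Call:
apply_moves:
  deltas: [0,0,7,-4,-1.2,0,0.85,0,0,14,-8,-2.4,0,0.85,0,0,21,-12,-3.5,0,0.85,0,0,28,-16,-4.7,0,0.85,0,0,35,-20,-5.9,0,0.85,0,0,40.4,-24,-7,0.5,0.85,0,0,40.4,-28,-8.2,1,0.85,0,0,40.4,-32,-9.4,1.5,0.85,0,0,40.4,-36,-10.6,2,0.85,0,0,40.4,-40,-11.7,3,0.85]
  grip_force: 50

```text
clock: 1.23
eef_pos: [0.5405, 0.278, 0.2023]
tcp_rot: [179.9, 0.0, 117.9]
wrist_force: [-0.0, 1.3, 0.4]
width: 0.0723
```

```bash
python3 d.py "(.607,.226,.2)" "(.607,.226,.025)"
```

```text
t1.23 [0.5405 0.278  0.2023] [179.9   0.  117.9] w0.0723 [-0.   1.3  0.4] q [-33.  46.   6.  80.  -6.  54.   2.]
(.607,.226,.2) turn [ 0.07  0.   -0.06] cm [-7.71  3.44  0.24]
(.607,.226,.025) turn [ 0.07  0.   -0.06] cm [-7.71  3.42 17.74]
```

Call:
apply_moves:
  deltas: [0,0,0,-3.5,1.6,0,0.85,0,0,0,-6.5,3,0,0.85,0,0,0,-7.7,3.4,1,0.85,0,0,0,-7.7,3.4,4,0.85,0,0,0,-7.7,3.4,7,0.85,0,0,0,-7.7,3.4,8,0.85,0,0,0,-7.7,3.4,8,0.85]

```text
clock: 1.82
eef_pos: [0.6038, 0.2274, 0.1198]
tcp_rot: [-179.8, -0.0, 118.0]
wrist_force: [-0.1, 0.4, 1.4]
width: 0.0725
```

```bash
python3 d.py "(.607,.226,.025)"
python3 - <<'E'
from h import *
a=camera("scene")["img"][110:290,200:480];cv2.imwrite("pics/g1.png",cv2.cvtColor(cv2.resize(a,None,fx=2.5,fy=2.5),4))
E
```

```text
t1.82 [0.6038 0.2274 0.1198] [-179.8   -0.   118. ] w0.0725 [-0.1  0.4  1.4] q [-26.  55.   5.  76.  -5.  50.   9.]
(.607,.226,.025) turn [-0.22 -0.03 -0.03] cm [-0.28  0.26  9.48]
```

View pics/g1.png

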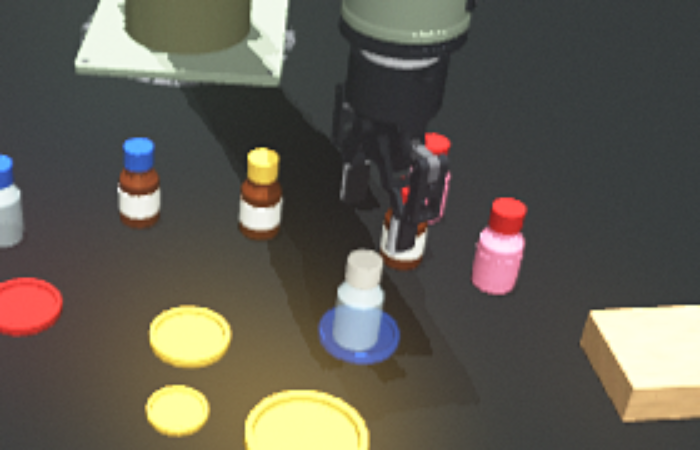

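The picture shows the open fingers above and behind the white cap at crop (364,265). The tips are at about (350,195) and (400,245). I'll check that against the projected tip positions before going down.

Run:
```python
from h import *
for n in("scene","top"):
    c=camera(n);E=np.linalg.inv(c["extrinsics"])
    def pr(p): q=E[:3,:3]@p+E[:3,3];return np.array([c["fx"]*q[0]/q[2]+c["cx"],c["fy"]*q[1]/q[2]+c["cy"]])
    d=np.array([.883,.469,0]);t=np.array([.6038,.2274,.128])
    for s in(-.05,-.036,0,.036,.05): print(n,s,np.round(pr(t+s*d),1),np.round((pr(t+s*d)-[200,110])*2.5) if n=="scene" else "")
    print("captop",pr(np.array([.607,.226,.092])))
    if n=="top": cv2.imwrite("pics/g2.png",cv2.cvtColor(cv2.resize(c["img"][130:300,80:300],None,fx=3,fy=3),4))
```

```text
scene -0.05 [338.5 187.2] [346. 193.]
scene -0.036 [341.5 190.6] [354. 202.]
scene 0 [349.7 199.6] [374. 224.]
scene 0.036 [358.2 209.1] [396. 248.]
scene 0.05 [361.7 213. ] [404. 257.]
captop [347.16330262 213.96603096]
top -0.05 [188.8 224.4] 
top -0.036 [184.5 218.5] 
top 0 [173.6 203.4] 
top 0.036 [162.9 188.6] 
top 0.05 [158.7 182.9] 
captop [179.37796207 205.82863446]
```

View pics/g2.png

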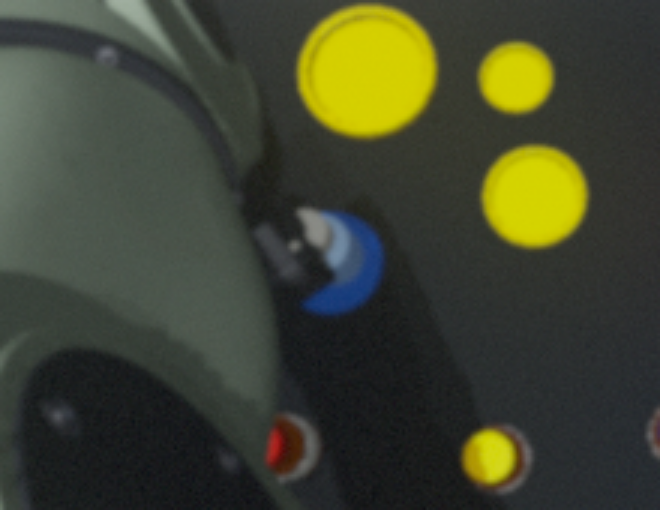

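The tips match the prediction. Going down and closing.

Call:
apply_moves:
  deltas: [0,0,0,-0.3,0.3,2,0.85,0,0,0,-0.3,0.3,4,0.85,0,0,0,-0.3,0.3,6,0.85,0,0,0,-0.3,0.3,8,0.85,0,0,0,-0.3,0.3,9.3,0.85,0,0,0,-0.3,0.3,9.4,0.85,0,0,0,-0.3,0.3,9.4,0.6,0,0,0,-0.3,0.3,9.4,0.4,0,0,0,-0.3,0.3,9.4,0.3,0,0,0,-0.3,0.3,9.4,0.3]
  grip_force: 40

```text
clock: 2.8
eef_pos: [0.6097, 0.2265, 0.0297]
tcp_rot: [179.9, 0.0, 118.0]
wrist_force: [-2.2, -0.7, 9.2]
width: 0.0407
```

```bash
python3 d.py "(.607,.226,.025)"
```

```text
t2.80 [0.6097 0.2265 0.0297] [179.9   0.  118. ] w0.0407 [-2.2 -0.7  9.2] q [-25.  62.   4.  77.  -6.  41.   9.]
(.607,.226,.025) turn [ 0.11  0.02 -0.05] cm [ 0.08 -0.26  0.47]
```

Call:
apply_moves:
  deltas: [0,0,0,0,0,-0.5,0.3,0,0,0,0,0,-1.5,0.3,0,0,0,0,0,-3.5,0.3,0,0,0,0,0,-6,0.3,0,0,0,0,0,-8.5,0.3,0,0,0,0,0,-11,0.3,0,0,0,0,0,-13,0.3,0,0,0,0,0,-13,0.3,0,0,0,0,0,-13,0.3]

```text
clock: 3.55
eef_pos: [0.6094, 0.2264, 0.1597]
tcp_rot: [179.9, 0.0, 118.0]
wrist_force: [-0.7, -0.5, -1.5]
width: 0.0409
```

```bash
python3 d.py "(.6465,-.2535,.155)"
python3 - <<'E'
from h import *
a=camera("scene")["img"][90:290,200:480];cv2.imwrite("pics/g3.png",cv2.cvtColor(cv2.resize(a,None,fx=2.5,fy=2.5),4))
E
```

```text
t3.55 [0.6094 0.2264 0.1597] [179.9   0.  118. ] w0.0409 [-0.7 -0.5 -1.5] q [-25.  52.   5.  73.  -5.  55.   9.]
(.6465,-.2535,.155) turn [ 0.14  0.02 -0.05] cm [-44.13 -19.22   0.44]
```

View pics/g3.png

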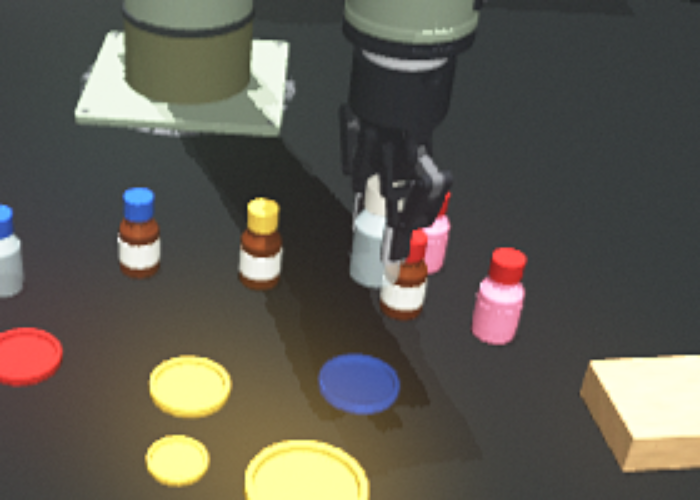

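The bottle is held upright and clear of the blue dish, which is now empty at crop (358,383). Carrying it to the tray.

Call:
apply_moves:
  deltas: [0,0,0,-1.1,-0.5,0,0.3,0,0,0,-3.4,-1.5,0,0.3,0,0,0,-6.6,-2.9,0,0.3,0,0,0,-9.9,-4.3,0,0.3,0,0,0,-13.2,-5.75,0,0.3,0,0,0,-16.5,-7.2,0,0.3,0,0,0,-19.8,-8.6,0,0.3,0,0,0,-23.1,-10.05,0,0.3,0,0,0,-25.4,-11,0,0.3,0,0,0,-26.5,-11.5,0,0.3]

```text
clock: 4.43
eef_pos: [0.6308, -0.067, 0.1572]
tcp_rot: [-179.9, 0.1, 117.7]
wrist_force: [0.1, -0.0, -1.1]
width: 0.0405
```

```bash
python3 d.py "(.6465,-.2535,.155)"  "(.6465,-.2535,.03)"
```

```text
t4.43 [ 0.6308 -0.067   0.1572] [-1.799e+02  1.000e-01  1.177e+02] w0.0405 [ 0.1 -0.  -1.1] q [ 2. 51.  2. 77. -2. 53. 32.]
(.6465,-.2535,.155) turn [-0.13  0.07 -0.29] cm [-17.24  -7.28   0.26]
(.6465,-.2535,.03) turn [-0.13  0.07 -0.29] cm [-17.22  -7.25  12.76]
```

Call:
apply_moves:
  deltas: [0,0,0,-1.5,-0.6,0,0.3,0,0,0,-4.5,-1.9,0,0.3,0,0,0,-8,-3.4,0,0.3,0,0,0,-11.5,-4.9,0,0.3,0,0,0,-14.5,-6.2,0,0.3,0,0,0,-16.5,-7,0,0.3,0,0,0,-17.2,-7.3,1,0.3,0,0,0,-17.2,-7.3,3.5,0.3,0,0,0,-17.2,-7.3,6,0.3,0,0,0,-17.2,-7.3,8,0.3]

```text
clock: 5.27
eef_pos: [0.6468, -0.247, 0.0753]
tcp_rot: [-179.9, -0.1, 118.0]
wrist_force: [0.6, 0.2, -1.4]
width: 0.0405
```

```bash
python3 d.py "(.6465,-.2535,.033)"  "(.6465,-.2535,.03)"
python3 - <<'E'
from h import *
a=camera("scene")["img"][110:310,20:300];cv2.imwrite("pics/g4.png",cv2.cvtColor(cv2.resize(a,None,fx=2.5,fy=2.5),4))
E
```

```text
t5.27 [ 0.6468 -0.247   0.0753] [-1.799e+02 -1.000e-01  1.180e+02] w0.0405 [ 0.6  0.2 -1.4] q [18. 62.  0. 65. -0. 53. 46.]
(.6465,-.2535,.033) turn [-0.07 -0.12 -0.02] cm [-0.57 -0.33  4.22]
(.6465,-.2535,.03) turn [-0.07 -0.12 -0.02] cm [-0.57 -0.33  4.52]
```

View pics/g4.png

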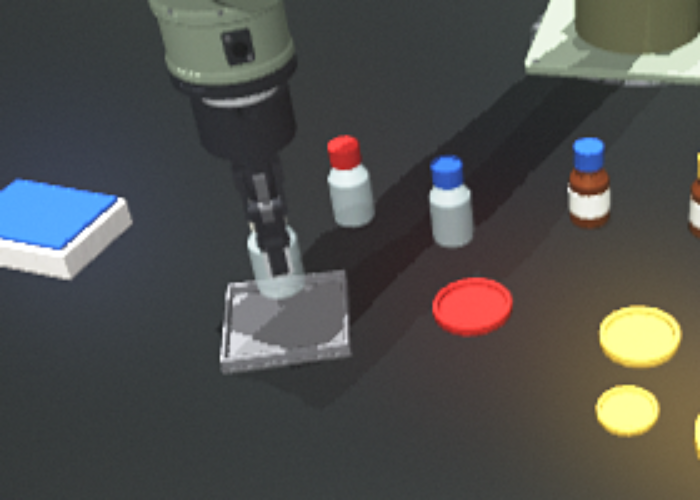

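The bottle hangs upright over the tray, with the tray centre at crop (285,320). Lowering it gently.

Call:
apply_moves:
  deltas: [0,0,0,-0.3,-0.2,1.2,0.3,0,0,0,-0.6,-0.3,2.4,0.3,0,0,0,-0.6,-0.3,3.4,0.3,0,0,0,-0.6,-0.3,4,0.3,0,0,0,-0.6,-0.3,4.3,0.3,0,0,0,-0.6,-0.3,4.5,0.3,0,0,0,-0.6,-0.3,4.6,0.3,0,0,0,-0.6,-0.3,4.6,0.3]

```text
clock: 5.98
eef_pos: [0.6481, -0.2546, 0.0322]
tcp_rot: [180.0, 0.0, 118.0]
wrist_force: [0.6, -0.4, -0.8]
width: 0.0408
```

```bash
python3 d.py "(.6465,-.2535,.03)"
```

```text
t5.98 [ 0.6481 -0.2546  0.0322] [180.   0. 118.] w0.0408 [ 0.6 -0.4 -0.8] q [19. 66.  0. 65. -0. 50. 47.]
(.6465,-.2535,.03) turn [ 0.02  0.02 -0.04] cm [ 0.17 -0.09  0.22]
```

Call:
apply_moves:
  deltas: [0,0,0,0,0,0.1,0.3,0,0,0,0,0,0.2,0.3,0,0,0,0,0,0.3,0.3,0,0,0,0,0,0.3,0.3]

```text
clock: 6.32
eef_pos: [0.6481, -0.2547, 0.0297]
tcp_rot: [180.0, 0.0, 118.0]
wrist_force: [-3.4, 1.0, 9.9]
width: 0.041
```

Call:
apply_moves:
  deltas: [0,0,0,0,0,0,0.6,0,0,0,0,0,0,0.85,0,0,0,0,0,0,0.85,0,0,0,0,0,-1,0.85,0,0,0,0,0,-3,0.85,0,0,0,0,0,-6,0.85,0,0,0,0,0,-9.5,0.85,0,0,0,0,0,-13,0.85,0,0,0,2,3,-14,0.85,0,0,0,5,6,-14,0.85]

```text
clock: 7.15
eef_pos: [0.6784, -0.1856, 0.1734]
tcp_rot: [179.8, 0.3, 117.7]
wrist_force: [3.1, 1.0, -1.1]
width: 0.0725
```

```bash
python3 d.py "(.438,-.001,.165)"
python3 - <<'E'
from h import *
a=camera("scene")["img"][110:310,20:300];cv2.imwrite("pics/g5.png",cv2.cvtColor(cv2.resize(a,None,fx=2.5,fy=2.5),4))
E
```

```text
t7.15 [ 0.6784 -0.1856  0.1734] [179.8   0.3 117.7] w0.0725 [ 3.1  1.  -1.1] q [12. 57.  1. 57. -1. 66. 41.]
(.438,-.001,.165) turn [ 0.2   0.3  -0.31] cm [ 27.52 -12.71   0.65]
```

View pics/g5.png

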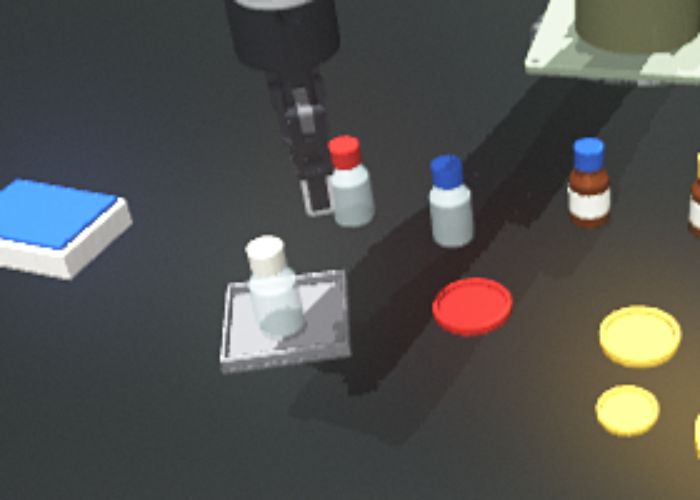

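The white-capped bottle stands in the tray at crop (278,310). Next, the amber blue bottle.

Call:
apply_moves:
  deltas: [0,0,0,2.8,-1.3,0,0.85,0,0,0,6.2,-2.9,0,0.85,0,0,0,9.7,-4.5,0,0.85,0,0,0,13.1,-6.1,0,0.85,0,0,0,16.5,-7.6,0,0.85,0,0,0,20,-9.3,0,0.85,0,0,0,23.4,-10.8,0,0.85,0,0,0,26.5,-12.2,0,0.85,0,0,0,27.5,-12.7,2,0.85,0,0,0,27.5,-12.7,5,0.85]

```text
clock: 8.03
eef_pos: [0.4355, 0.0022, 0.1208]
tcp_rot: [179.8, 0.1, 118.1]
wrist_force: [1.4, -0.4, -0.5]
width: 0.0727
```

```bash
python3 d.py "(.438,-.001,.105)" "(.438,-.001,.025)"
```

```text
t8.03 [0.4355 0.0022 0.1208] [1.798e+02 1.000e-01 1.181e+02] w0.0727 [ 1.4 -0.4 -0.5] q [ -5.  41.   1. 121.  -3.  18.  27.]
(.438,-.001,.105) turn [0.21 0.06 0.12] cm [-0.4   0.06  1.58]
(.438,-.001,.025) turn [0.21 0.06 0.12] cm [-0.39  0.03  9.58]
```

Call:
apply_moves:
  deltas: [0,0,0,-0.3,0,1,0.85,0,0,0,-0.4,0,2,0.85,0,0,0,-0.4,0,4,0.85,0,0,0,-0.4,0,6.5,0.85,0,0,0,-0.4,0,8.5,0.85,0,0,0,-0.4,0,9.7,0.85,0,0,0,-0.4,0,9.8,0.75,0,0,0,-0.4,0,9.8,0.4,0,0,0,-0.4,0,9.8,0.3,0,0,0,-0.4,0,9.8,0.3]

```text
clock: 8.87
eef_pos: [0.4384, -0.0032, 0.022]
tcp_rot: [179.9, 0.0, 118.0]
wrist_force: [-1.3, 0.6, 0.1]
width: 0.0402
```

```bash
python3 d.py "(.438,-.001,.025)"
```

```text
t8.87 [ 0.4384 -0.0032  0.022 ] [179.9   0.  118. ] w0.0402 [-1.3  0.6  0.1] q [ -4.  54.   0. 123.  -3.   3.  27.]
(.438,-.001,.025) turn [ 0.06  0.04 -0.05] cm [ 0.21  0.07 -0.3 ]
```

Call:
apply_moves:
  deltas: [0,0,0,0,0,-0.5,0.3,0,0,0,0,0,-1.5,0.3,0,0,0,0,0,-3.5,0.3,0,0,0,0,0,-6,0.3,0,0,0,0,0,-8.5,0.3,0,0,0,0,0,-11,0.3,0,0,0,0,0,-13,0.3,0,0,0,0,0,-13.5,0.3,0,0,0,0,0,-13.5,0.3]

```text
clock: 9.62
eef_pos: [0.4385, -0.0031, 0.1578]
tcp_rot: [179.8, 0.1, 118.0]
wrist_force: [0.7, -0.7, -0.8]
width: 0.0408
```

```bash
python3 d.py "(.6,.226,.155)"
```

```text
t9.62 [ 0.4385 -0.0031  0.1578] [1.798e+02 1.000e-01 1.180e+02] w0.0408 [ 0.7 -0.7 -0.8] q [ -5.  37.   2. 118.  -3.  25.  27.]
(.6,.226,.155) turn [ 0.16  0.08 -0.04] cm [12.67 25.01  0.33]
```

Call:
apply_moves:
  deltas: [0,0,0,0.5,0.9,0,0.3,0,0,0,1.5,2.9,0,0.3,0,0,0,3,5.9,0,0.3,0,0,0,4.5,8.9,0,0.3,0,0,0,6.1,12,0,0.3,0,0,0,7.6,15,0,0.3,0,0,0,9.2,18.2,0,0.3,0,0,0,10.7,21.2,0,0.3,0,0,0,12,23.7,0,0.3,0,0,0,12.6,24.8,0,0.3]

```text
clock: 10.45
eef_pos: [0.5983, 0.2287, 0.1539]
tcp_rot: [-179.9, -0.1, 118.1]
wrist_force: [-1.0, 0.3, -1.4]
width: 0.041
```

```bash
python3 d.py "(.6,.226,.155)"
```

```text
t10.45 [0.5983 0.2287 0.1539] [-1.799e+02 -1.000e-01  1.181e+02] w0.0410 [-1.   0.3 -1.4] q [-27.  52.   6.  75.  -6.  53.   9.]
(.6,.226,.155) turn [-0.07 -0.09  0.13] cm [-0.32  0.02 -0.11]
```

Call:
apply_moves:
  deltas: [0,0,0,0.1,0.2,0.5,0.3,0,0,0,0.1,0.2,2,0.3,0,0,0,0.1,0.2,4,0.3,0,0,0,0.1,0.2,6.5,0.3,0,0,0,0.1,0.2,8.5,0.3,0,0,0,0.1,0.2,9.5,0.3,0,0,0,0.1,0.2,9.5,0.3,0,0,0,0.1,0.2,9.5,0.3]

```text
clock: 11.12
eef_pos: [0.5992, 0.2261, 0.0608]
tcp_rot: [-180.0, 0.0, 117.9]
wrist_force: [-0.1, 0.6, -1.2]
width: 0.0409
```

```bash
python3 d.py "(.6,.226,.026)"
python3 - <<'E'
from h import *
a=camera("scene")["img"][130:290,250:470];cv2.imwrite("pics/g6.png",cv2.cvtColor(cv2.resize(a,None,fx=3,fy=3),4))
E
```

```text
t11.12 [0.5992 0.2261 0.0608] [-180.     0.   117.9] w0.0409 [-0.1  0.6 -1.2] q [-26.  59.   5.  79.  -7.  42.  10.]
(.6,.226,.026) turn [-0.04  0.   -0.06] cm [-0.04  0.07  3.48]
```

View pics/g6.png

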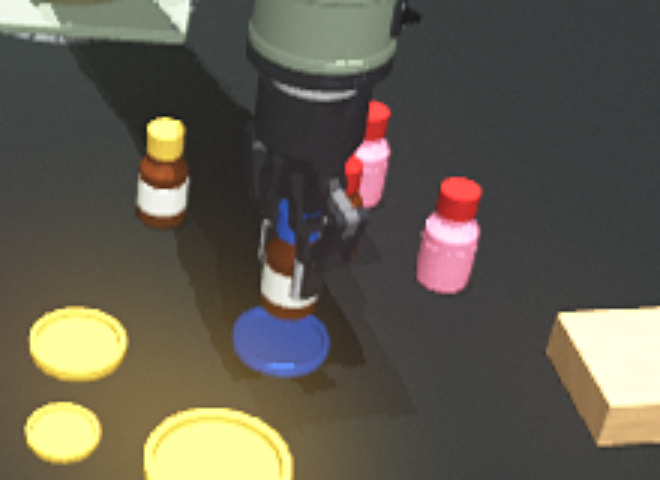

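The amber blue bottle is over the blue dish, with its body centre at about crop column 290 against 281 for the dish. I'll measure that offset.

Run:
```python
from h import *
c=camera("scene");h=cv2.cvtColor(c["img"],cv2.COLOR_RGB2HSV)
for v in range(218,238,2): print(v,[tuple(map(int,h[v,u])) for u in range(334,362,2)])
```

```text
218 [(18, 70, 55), (17, 82, 50), (38, 16, 195), (11, 168, 85), (12, 174, 91), (11, 175, 102), (10, 182, 109), (0, 4, 114), (150, 1, 174), (6, 49, 52), (5, 26, 60), (4, 40, 51), (4, 31, 57), (174, 23, 56)]
220 [(18, 83, 55), (17, 90, 51), (30, 15, 183), (25, 22, 196), (12, 132, 116), (11, 190, 94), (11, 187, 101), (0, 2, 141), (120, 1, 175), (6, 51, 50), (4, 35, 59), (4, 33, 54), (5, 25, 61), (10, 23, 66)]
222 [(17, 82, 59), (17, 99, 49), (30, 18, 187), (30, 16, 210), (36, 11, 234), (24, 24, 214), (17, 48, 193), (10, 5, 140), (15, 3, 163), (12, 48, 53), (4, 33, 62), (15, 36, 57), (13, 29, 62), (5, 24, 63)]
224 [(17, 89, 60), (16, 103, 52), (30, 18, 196), (30, 14, 212), (30, 11, 229), (30, 8, 234), (34, 7, 250), (0, 3, 151), (0, 9, 108), (12, 44, 58), (8, 33, 62), (11, 33, 62), (12, 47, 54), (11, 30, 67)]
226 [(17, 95, 62), (18, 102, 55), (34, 18, 201), (30, 15, 217), (30, 12, 229), (34, 9, 235), (28, 17, 212), (15, 3, 172), (13, 21, 85), (11, 45, 62), (11, 46, 61), (9, 30, 60), (13, 73, 49), (17, 27, 65)]
228 [(17, 105, 63), (18, 106, 60), (18, 42, 171), (33, 14, 225), (33, 11, 230), 
[... 305 characters left out ...]
 (14, 80, 54), (14, 71, 54)]
232 [(160, 22, 69), (114, 134, 145), (9, 131, 99), (13, 183, 103), (12, 188, 102), (14, 119, 135), (15, 70, 164), (15, 67, 163), (13, 104, 142), (12, 185, 99), (12, 180, 92), (14, 79, 55), (14, 79, 55), (15, 74, 55)]
234 [(114, 146, 182), (113, 148, 186), (113, 150, 182), (8, 101, 98), (13, 193, 111), (12, 176, 113), (11, 180, 112), (12, 187, 108), (12, 182, 108), (13, 202, 105), (17, 125, 61), (18, 88, 58), (17, 81, 57), (17, 83, 55)]
236 [(114, 136, 172), (115, 136, 167), (114, 139, 165), (114, 143, 169), (114, 139, 160), (123, 100, 135), (142, 63, 101), (141, 62, 98), (122, 102, 142), (113, 157, 172), (113, 157, 179), (122, 61, 79), (17, 92, 58), (17, 91, 56)]
```

Run:
```python
from h import *
c=camera("scene")
for v in(229,230,231): print(cast(c,(346.5,v),.0388))
print(cast(c,(343.5,242.7),.005))
```

```text
[0.59252609 0.23050758 0.0388    ]
[0.59611128 0.23045436 0.0388    ]
[0.59967632 0.23040145 0.0388    ]
[0.60112121 0.22720557 0.005     ]
```

Call:
apply_moves:
  deltas: [0,0,0,-0.4,0.1,0.8,0.3,0,0,0,-0.4,0.1,1.8,0.3,0,0,0,-0.4,0.1,2.7,0.3,0,0,0,-0.4,0.1,3.1,0.3,0,0,0,-0.4,0.1,3.3,0.3,0,0,0,-0.4,0.1,3.4,0.3,0,0,0,-0.4,0.1,3.5,0.3,0,0,0,-0.4,0.1,3.5,0.3]

```text
clock: 11.93
eef_pos: [0.6022, 0.2232, 0.0262]
tcp_rot: [180.0, 0.0, 118.0]
wrist_force: [1.0, -0.7, -0.3]
width: 0.0406
```

Call:
apply_moves:
  deltas: [0,0,0,0,0,0.1,0.3,0,0,0,0,0,0.2,0.3,0,0,0,0,0,0.2,0.3]

```text
clock: 12.18
eef_pos: [0.6024, 0.2233, 0.0259]
tcp_rot: [179.9, 0.0, 118.0]
wrist_force: [-10.0, -3.3, 30.8]
width: 0.041
```

Call:
apply_moves:
  deltas: [0,0,0,0,0,-0.1,0.3,0,0,0,0,0,-0.1,0.6,0,0,0,0,0,-0.1,0.85,0,0,0,0,0,-0.1,0.85,0,0,0,0,0,-1,0.85,0,0,0,0,0,-3,0.85,0,0,0,0,0,-6,0.85,0,0,0,0,0,-9.5,0.85,0,0,0,0,0,-13,0.85,0,0,0,0,0,-13.8,0.85]

```text
clock: 13.02
eef_pos: [0.6038, 0.2236, 0.1678]
tcp_rot: [179.6, 0.1, 117.9]
wrist_force: [0.1, -0.2, 0.5]
width: 0.0727
```

```bash
python3 d.py "(.4745,.2705,.165)"
python3 - <<'E'
from h import *
a=camera("scene")["img"][130:290,250:470];cv2.imwrite("pics/g7.png",cv2.cvtColor(cv2.resize(a,None,fx=3,fy=3),4))
E
```

```text
t13.02 [0.6038 0.2236 0.1678] [1.796e+02 1.000e-01 1.179e+02] w0.0727 [ 0.1 -0.2  0.5] q [-26.  51.   7.  74.  -6.  55.  10.]
(.4745,.2705,.165) turn [ 0.39  0.06 -0.06] cm [10.2  -9.22  0.21]
```

View pics/g7.png

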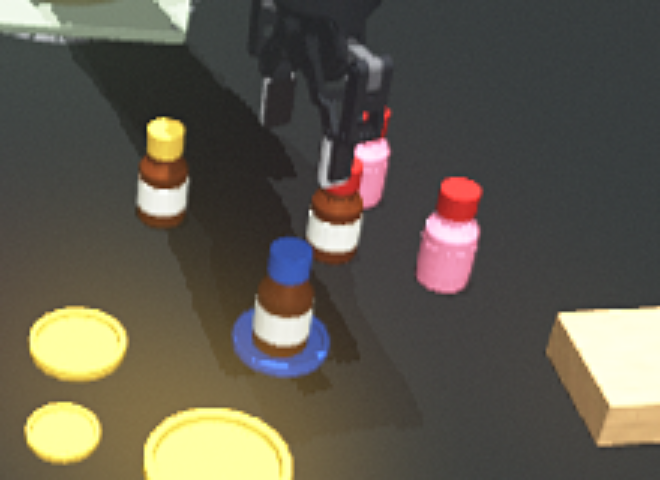

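The amber blue bottle stands in the blue dish at crop (285,320). Next, the amber red bottle at crop (335,220). The pink ones are at (370,165) and (447,240).

Call:
apply_moves:
  deltas: [0,0,0,2.3,-2.1,0,0.85,0,0,0,4.8,-4.3,0,0.85,0,0,0,7.3,-6.6,0,0.85,0,0,0,9.5,-8.6,0,0.85,0,0,0,10.2,-9.2,0.5,0.85,0,0,0,10.2,-9.2,2,0.85,0,0,0,10.2,-9.2,4,0.85,0,0,0,10.2,-9.2,5,0.85,0,0,0,10.2,-9.2,5,0.85]

```text
clock: 13.82
eef_pos: [0.4722, 0.2696, 0.11]
tcp_rot: [-179.8, 0.0, 118.0]
wrist_force: [-0.4, -0.2, -0.5]
width: 0.0726
```

```bash
python3 d.py "(.4745,.2705,.022)"
```

```text
t13.82 [0.4722 0.2696 0.11  ] [-179.8    0.   118. ] w0.0726 [-0.4 -0.2 -0.5] q [-36.  48.   6.  99.  -8.  33.   3.]
(.4745,.2705,.022) turn [-0.18  0.02 -0.05] cm [-0.03  0.27  8.8 ]
```

Call:
apply_moves:
  deltas: [0,0,0,0,0.2,1,0.85,0,0,0,0,0.2,2.5,0.85,0,0,0,0,0.2,4.5,0.85,0,0,0,0,0.2,6.5,0.85,0,0,0,0,0.2,8.2,0.85,0,0,0,0,0.2,8.8,0.85,0,0,0,0,0.2,8.8,0.75,0,0,0,0,0.2,8.8,0.4,0,0,0,0,0.2,8.8,0.3,0,0,0,0,0.2,8.8,0.3]

```text
clock: 14.65
eef_pos: [0.4752, 0.2712, 0.0251]
tcp_rot: [179.9, 0.0, 118.0]
wrist_force: [-0.9, -1.9, 5.4]
width: 0.0402
```

```bash
python3 d.py "(.4745,.2705,.022)"
```

```text
t14.65 [0.4752 0.2712 0.0251] [179.9   0.  118. ] w0.0402 [-0.9 -1.9  5.4] q [-35.  57.   4. 101.  -9.  23.   3.]
(.4745,.2705,.022) turn [ 0.08  0.   -0.05] cm [-0.03 -0.1   0.31]
```

Call:
apply_moves:
  deltas: [0,0,0,0,0,-0.5,0.3,0,0,0,0,0,-1.5,0.3,0,0,0,0,0,-3.5,0.3,0,0,0,0,0,-6,0.3,0,0,0,0,0,-8.5,0.3,0,0,0,0,0,-11,0.3,0,0,0,0,0,-13,0.3,0,0,0,0,0,-13.5,0.3,0,0,0,0,0,-13.5,0.3]

```text
clock: 15.4
eef_pos: [0.4752, 0.2714, 0.1608]
tcp_rot: [179.8, -0.0, 118.0]
wrist_force: [0.8, -0.3, -2.1]
width: 0.0405
```

```bash
python3 d.py "(.604,-.087,.155)"
```

```text
t15.40 [0.4752 0.2714 0.1608] [179.8  -0.  118. ] w0.0405 [ 0.8 -0.3 -2.1] q [-37.  44.   7.  96.  -8.  40.   2.]
(.604,-.087,.155) turn [ 0.16 -0.01 -0.04] cm [-37.69  -5.43   0.56]
```

Call:
apply_moves:
  deltas: [0,0,0,-1.2,-0.2,0,0.3,0,0,0,-3.6,-0.5,0,0.3,0,0,0,-7,-1,0,0.3,0,0,0,-10.5,-1.5,0,0.3,0,0,0,-14,-2,0,0.3,0,0,0,-17.5,-2.5,0,0.3,0,0,0,-21,-3,0,0.3,0,0,0,-24.5,-3.5,0,0.3,0,0,0,-28,-4,0,0.3,0,0,0,-31,-4.5,0,0.3]

```text
clock: 16.23
eef_pos: [0.5801, -0.0274, 0.1578]
tcp_rot: [-179.9, -0.0, 117.9]
wrist_force: [0.1, 0.7, -1.7]
width: 0.0404
```

Call:
apply_moves:
  deltas: [0,0,0,-2.5,-0.4,0,0.3,0,0,0,-4.8,-0.7,0,0.3,0,0,0,-6.2,-0.9,0,0.3,0,0,0,-6.6,-0.9,0.5,0.3,0,0,0,-6.6,-0.9,2.5,0.3,0,0,0,-6.6,-0.9,5,0.3,0,0,0,-6.6,-0.9,7.5,0.3,0,0,0,-6.6,-0.9,9,0.3,0,0,0,-6.6,-0.9,9,0.3,0,0,0,-6.6,-0.9,9,0.3]

```text
clock: 17.07
eef_pos: [0.6026, -0.0862, 0.0681]
tcp_rot: [-179.9, -0.1, 118.0]
wrist_force: [0.6, 0.1, -0.6]
width: 0.0408
```

```bash
python3 d.py "(.604,-.087,.029)"
python3 - <<'E'
from h import *
a=camera("scene")["img"][130:290,90:310];cv2.imwrite("pics/g8.png",cv2.cvtColor(cv2.resize(a,None,fx=3,fy=3),4))
E
```

```text
t17.07 [ 0.6026 -0.0862  0.0681] [-1.799e+02 -1.000e-01  1.180e+02] w0.0408 [ 0.6  0.1 -0.6] q [ 4. 56.  2. 86. -2. 38. 35.]
(.604,-.087,.029) turn [-0.09 -0.07 -0.03] cm [-0.14  0.09  3.91]
```

View pics/g8.png

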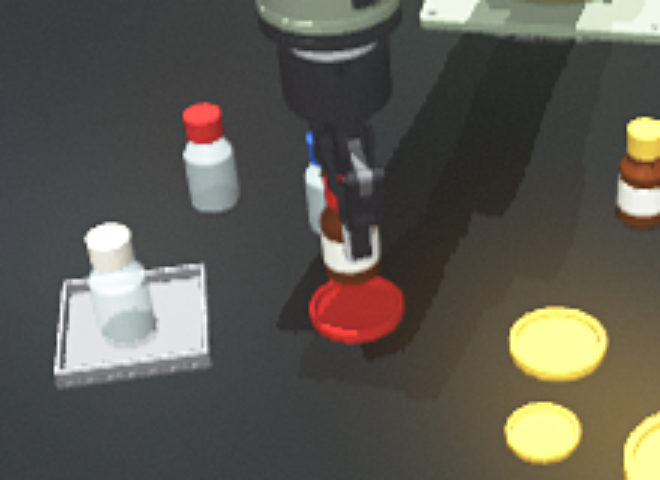

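The amber red bottle is over the red dish at crop (357,305), and its foot will land within about 1 px of centre. Lowering it.

Call:
apply_moves:
  deltas: [0,0,0,-0.1,0.1,0.8,0.3,0,0,0,-0.1,0.1,2,0.3,0,0,0,-0.1,0.1,3,0.3,0,0,0,-0.1,0.1,3.5,0.3,0,0,0,-0.1,0.1,3.7,0.3,0,0,0,-0.1,0.1,3.8,0.3,0,0,0,-0.1,0.1,3.9,0.3,0,0,0,-0.1,0.1,3.9,0.3]

```text
clock: 17.78
eef_pos: [0.6048, -0.0869, 0.03]
tcp_rot: [180.0, 0.0, 118.0]
wrist_force: [0.1, -1.5, -1.0]
width: 0.0408
```

Call:
apply_moves:
  deltas: [0,0,0,0,0,0.05,0.3,0,0,0,0,0,0.1,0.3]

```text
clock: 17.95
eef_pos: [0.6049, -0.0869, 0.0292]
tcp_rot: [180.0, 0.0, 118.0]
wrist_force: [-1.0, -0.4, 5.3]
width: 0.0405
```

Contact at 5 N. Releasing and raising.

Call:
apply_moves:
  deltas: [0,0,0,0,0,0,0.6,0,0,0,0,0,0,0.85,0,0,0,0,0,0,0.85,0,0,0,0,0,-1,0.85,0,0,0,0,0,-3,0.85,0,0,0,0,0,-6,0.85,0,0,0,0,0,-9.5,0.85,0,0,0,0,0,-13,0.85,0,0,0,0,0,-13.5,0.85,0,0,0,0,0,-13.5,0.85]

```text
clock: 18.78
eef_pos: [0.6056, -0.087, 0.1668]
tcp_rot: [179.8, 0.1, 117.9]
wrist_force: [1.2, 0.6, -0.5]
width: 0.0724
```

```bash
python3 d.py "(.4425,.126,.165)"
```

```text
t18.78 [ 0.6056 -0.087   0.1668] [1.798e+02 1.000e-01 1.179e+02] w0.0724 [ 1.2  0.6 -0.5] q [ 4. 48.  2. 82. -2. 50. 35.]
(.4425,.126,.165) turn [ 0.2   0.14 -0.05] cm [26.46 -4.43  0.1 ]
```

Call:
apply_moves:
  deltas: [0,0,0,3.5,-0.6,0,0.85,0,0,0,7,-1.2,0,0.85,0,0,0,10.5,-1.8,0,0.85,0,0,0,14,-2.3,0,0.85,0,0,0,17.5,-2.9,0,0.85,0,0,0,21,-3.5,0,0.85,0,0,0,24.5,-4.1,0,0.85,0,0,0,26.4,-4.4,1.5,0.85,0,0,0,26.4,-4.4,4.5,0.85,0,0,0,26.4,-4.4,4.5,0.85]

```text
clock: 19.62
eef_pos: [0.44, 0.1262, 0.1155]
tcp_rot: [-179.7, -0.1, 118.1]
wrist_force: [0.4, -0.4, 0.0]
width: 0.0726
```

```bash
python3 d.py "(.4425,.126,.022)"
```

```text
t19.62 [0.44   0.1262 0.1155] [-1.797e+02 -1.000e-01  1.181e+02] w0.0726 [ 0.4 -0.4  0. ] q [-22.  43.   4. 116.  -7.  21.  15.]
(.4425,.126,.022) turn [-0.3  -0.05  0.08] cm [-0.14  0.26  9.35]
```

Call:
apply_moves:
  deltas: [0,0,0,-0.1,0.2,1,0.85,0,0,0,-0.1,0.2,2.5,0.85,0,0,0,-0.1,0.2,4.5,0.85,0,0,0,-0.1,0.2,7,0.85,0,0,0,-0.1,0.2,8.8,0.85,0,0,0,-0.1,0.2,9.3,0.85,0,0,0,-0.1,0.2,9.3,0.75,0,0,0,-0.1,0.2,9.3,0.4,0,0,0,-0.1,0.2,9.3,0.3,0,0,0,-0.1,0.2,9.3,0.3]

```text
clock: 20.45
eef_pos: [0.4448, 0.1257, 0.0273]
tcp_rot: [179.9, 0.0, 117.9]
wrist_force: [-1.0, -1.6, 8.4]
width: 0.0409
```

```bash
python3 d.py "(.4425,.126,.022)"
```

```text
t20.45 [0.4448 0.1257 0.0273] [179.9   0.  117.9] w0.0409 [-1.  -1.6  8.4] q [-20.  54.   1. 118.  -7.   8.  15.]
(.4425,.126,.022) turn [ 0.08  0.03 -0.06] cm [ 0.14 -0.19  0.53]
```

Call:
apply_moves:
  deltas: [0,0,0,0,0,-0.5,0.3,0,0,0,0,0,-1.5,0.3,0,0,0,0,0,-3.5,0.3,0,0,0,0,0,-6,0.3,0,0,0,0,0,-8.5,0.3,0,0,0,0,0,-11,0.3,0,0,0,0,0,-13,0.3,0,0,0,0,0,-13.5,0.3,0,0,0,0,0,-13.5,0.3]

```text
clock: 21.2
eef_pos: [0.4448, 0.126, 0.1627]
tcp_rot: [179.8, 0.0, 118.0]
wrist_force: [0.1, 0.6, -0.7]
width: 0.0407
```

```bash
python3 d.py "(.626,.074,.155)"
```

```text
t21.20 [0.4448 0.126  0.1627] [179.8   0.  118. ] w0.0407 [ 0.1  0.6 -0.7] q [-23.  38.   5. 113.  -6.  29.  15.]
(.626,.074,.155) turn [ 0.17  0.03 -0.04] cm [-13.09  13.57   0.81]
```

Call:
apply_moves:
  deltas: [0,0,0,-1,1,0,0.3,0,0,0,-3,3.1,0,0.3,0,0,0,-5.4,5.6,0,0.3,0,0,0,-7.9,8.2,0,0.3,0,0,0,-10.3,10.7,0,0.3,0,0,0,-12.3,12.8,0,0.3,0,0,0,-13.1,13.6,0.5,0.3,0,0,0,-13.1,13.6,3,0.3,0,0,0,-13.1,13.6,5.5,0.3,0,0,0,-13.1,13.6,7.5,0.3]

```text
clock: 22.03
eef_pos: [0.6249, 0.0736, 0.0829]
tcp_rot: [-179.9, -0.1, 117.9]
wrist_force: [0.4, -0.5, -2.0]
width: 0.0405
```

Call:
apply_moves:
  deltas: [0,0,0,0,0,1,0.3,0,0,0,0,0,1.5,0.3,0,0,0,0,0,1.5,0.3,0,0,0,0,0,1.5,0.3]

```text
clock: 22.37
eef_pos: [0.6261, 0.0738, 0.0715]
tcp_rot: [180.0, 0.0, 118.0]
wrist_force: [-0.6, -0.1, -1.4]
width: 0.0404
```

```bash
python3 d.py "(.626,.074,.031)"
python3 - <<'E'
from h import *
a=camera("scene")["img"][130:290,190:410];cv2.imwrite("pics/g9.png",cv2.cvtColor(cv2.resize(a,None,fx=3,fy=3),4))
E
```

```text
t22.37 [0.6261 0.0738 0.0715] [180.   0. 118.] w0.0404 [-0.6 -0.1 -1.4] q [-11.  57.   4.  81.  -5.  42.  22.]
(.626,.074,.031) turn [ 0.03  0.02 -0.05] cm [ 0.02 -0.01  4.05]
```

View pics/g9.png

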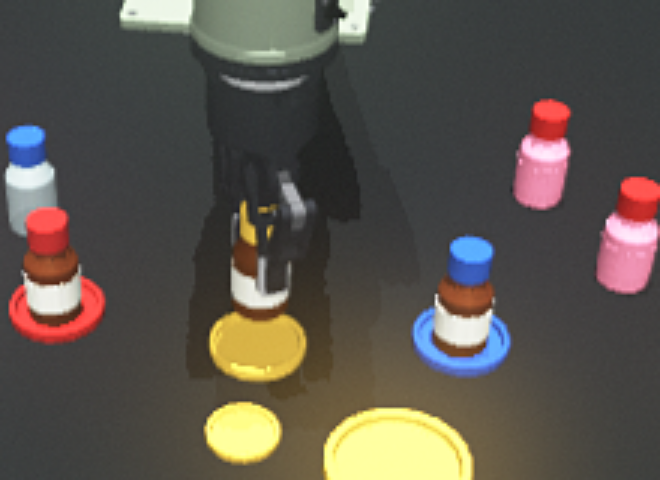

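The yellow bottle (crop column 260) is over the middle yellow dish (column 258). The red and blue ambers stand in their dishes. Lowering it.

Call:
apply_moves:
  deltas: [0,0,0,0,0,0.8,0.3,0,0,0,0,0,2,0.3,0,0,0,0,0,3,0.3,0,0,0,0,0,3.5,0.3,0,0,0,0,0,3.7,0.3,0,0,0,0,0,3.8,0.3,0,0,0,0,0,3.9,0.3,0,0,0,0,0,3.9,0.3]

```text
clock: 23.08
eef_pos: [0.6259, 0.0739, 0.032]
tcp_rot: [180.0, 0.0, 118.0]
wrist_force: [0.3, -0.3, -1.4]
width: 0.0409
```

Call:
apply_moves:
  deltas: [0,0,0,0,0,0.05,0.3,0,0,0,0,0,0.1,0.3,0,0,0,0,0,0.1,0.3]

```text
clock: 23.33
eef_pos: [0.626, 0.0738, 0.0314]
tcp_rot: [180.0, 0.0, 117.9]
wrist_force: [-1.6, 0.4, 3.6]
width: 0.0407
```

Call:
apply_moves:
  deltas: [0,0,0,0,0,0,0.6,0,0,0,0,0,0,0.85,0,0,0,0,0,0,0.85,0,0,0,0,0,-1,0.85,0,0,0,0,0,-3,0.85,0,0,0,0,0,-6,0.85,0,0,0,0,0,-9.5,0.85,0,0,0,0,0,-13,0.85,0,0,0,0,0,-16,0.85,0,0,0,0,0,-17,0.85]

```text
clock: 24.17
eef_pos: [0.627, 0.0739, 0.2062]
tcp_rot: [179.7, 0.1, 117.9]
wrist_force: [0.3, -1.2, 1.0]
width: 0.0725
```

Call:
apply_moves:
  deltas: [0,0,0,2.5,-2,0,0.85,0,0,0,5,-4,0,0.85,0,0,0,7.5,-6,0,0.85,0,0,0,10,-8,0,0.85,0,0,0,13,-8,0,0.85,0,0,0,16,-8,0,0.85,0,0,0,19,-8,0,0.85,0,0,0,22,-8,0,0.85,0,0,0,25,-8,0,0.85,0,0,0,27,-8,0,0.85]

```text
clock: 25.0
eef_pos: [0.427, 0.2773, 0.2013]
tcp_rot: [180.0, -0.1, 118.1]
wrist_force: [0.5, 0.6, 0.1]
width: 0.0725
```

Call:
apply_moves:
  deltas: [0,0,0,3,0,0,0.85,0,0,0,6,0,0,0.85,0,0,0,9,0,0,0.85,0,0,0,12,0,0,0.85,0,0,0,14,0,0,0.85,0,0,0,15,0,0,0.85,0,0,0,15,0,0,0.85,0,0,0,15,0,0,0.85]

```text
clock: 25.67
eef_pos: [0.3586, 0.4067, 0.201]
tcp_rot: [180.0, 0.0, 117.9]
wrist_force: [0.1, -0.2, -0.6]
width: 0.0728
```

```bash
python3 d.py
python3 - <<'E'
from h import *
for n in("scene","top"):
    c=camera(n);cv2.imwrite(f"pics/f_{n}.png",cv2.cvtColor(c["img"],4));h=cv2.cvtColor(c["img"],cv2.COLOR_RGB2HSV);r=cv2.inRange
    if n=="top":
        h=cv2.cvtColor(c["img"],cv2.COLOR_RGB2HSV)
        m=r(h,(0,0,140),(180,60,255))
        for q in cv2.findContours(m,0,1)[0]:
            if 40<cv2.contourArea(q)<600: 
                M=cv2.moments(q);u=(M["m10"]/M["m00"],M["m01"]/M["m00"]);print("white",np.round(u,1),cv2.boundingRect(q),np.round(cast(c,u,.081)[:2],4))
    E=np.linalg.inv(c["extrinsics"])
    def pr(p): q=E[:3,:3]@p+E[:3,3];return np.round([c["fx"]*q[0]/q[2]+c["cx"],c["fy"]*q[1]/q[2]+c["cy"]],1)
    for k,p in dict(red=(.604,-.087),yel=(.626,.074),blu=(.6,.227),tray=(.6465,-.2535)).items(): print(n,k,"dish",pr(np.array([*p,.005])),"expected cap",pr(np.array([*p,.081])))
    for k,xy in dict(cblue=(.4886,-.1355),cred=(.468,-.2465)).items(): print(n,k,pr(np.array([*xy,.077])))
E
```

```text
t25.67 [0.3586 0.4067 0.201 ] [180.    0.  117.9] w0.0728 [ 0.1 -0.2 -0.6] q [-57.  40.  10.  95.  -9.  46. -16.]
scene red dish [208.5 232.1] expected cap [206. 206.]
scene yel dish [275.7 244.1] expected cap [276.2 217.7]
scene blu dish [343.4 242.4] expected cap [347.  216.1]
scene tray dish [133.3 237.9] expected cap [127.3 211.5]
scene cblue [197.8 178.3]
scene cred [156.8 170.7]
white [526.2 186.2] (510, 158, 50, 46) [ 0.5343 -0.4631]
top red dish [331.2 192.7] expected cap [335.8 183.2]
top yel dish [257.7 194.9] expected cap [255.1 185.7]
top blu dish [190.  217.6] expected cap [180.8 210.5]
top tray dish [400.3 162.7] expected cap [411.4 150.6]
top cblue [371.2 235.7]
top cred [428.7 236.6]
```

View pics/f_scene.png

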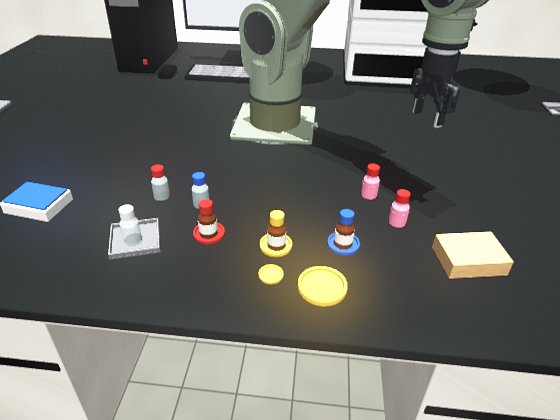

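View pics/f_top.png

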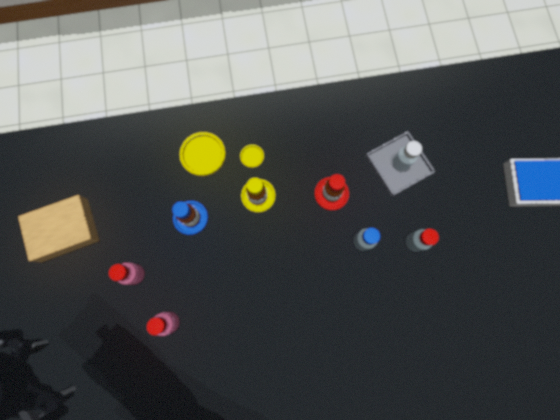

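All four caps lie within about 2 px (4 mm) of where a centred, standing bottle would put them, in both views:

| Cap | Top view | Expected | Scene view | Expected |
|---|---|---|---|---|
| Red | (336,182) | (336,183) | (206,206) | (206,206) |
| Yellow | (256,185) | (255,186) | (277,218) | (276,218) |
| Blue | (181,209) | (181,210) | (347,216) | (347,216) |
| White | (413,149) | (411,151) | (127,211) | (127,212) |

The two clear bottles are unmoved at top (371,236) and (429,237). The arm is clear of everything.

```bash
python3 -c "
from bench import *
print(close_job())"
```

```text
the job is handed in; nothing more can be done
None
```

The white-capped bottle now stands in the grey tray, and the red, yellow and blue amber bottles stand in their matching dishes, using the middle-sized yellow dish. I handed the job in at about 26 s of robot time; no verdict was reported.

- **Placement:** In the last two pictures, all four bottles look upright and let go. Their caps, read off by eye, are within about 2 px (4 mm) of a centred bottle in both views.
- **Left alone:** The clear red- and blue-capped bottles show no shift from their starting pixels. The pink look-alikes were left alone and the arm is parked clear.
- **Failed check:** The last automatic colour measurement did not pick up the white cap on the spent bottle, so its place in the tray rests on reading the pictures by eye.
- **Disagreement:** The two cameras differed by up to 5 mm on the first bottle positions, which stayed within what the grasps and placings could take.
- **Contact:** I pressed the blue bottle down with about 31 N on touching its dish, harder than the 4 to 10 N used for the others. It still released cleanly.

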